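# Close the cutlery steriliser until its interlock clicks

## Task

Slide the lid of the cutlery steriliser shut with its grip bar until the lid's nose presses the roller lever switch and the switch clicks (you feel the push ease), then stop there and let go: do not push on into the switch's overtravel. Leave the lid at the click with the switch made, and do not disturb the things standing round it.

Things in the scene. Friction and masses are not known exactly. Their poses are not given: they have to be found in the camera images.
- steriliser: Cutlery steriliser: low white box fixed to the worktop, 110 mm wide (x), 240 mm long (y), walls 60 mm high, with an open tray at its -y end under a sliding lid and a low deck with the switch at its +y end. Origin under its middle, at worktop height; z up.
- lid_grip (a point): Centre of the black grip bar on the aluminium lid, 83.5 mm over the worktop. The bar is 60 mm long along this frame's x, 12 mm thick along y and stands 36 mm over the lid plate (z = 64.5 to 100.5 mm). The plate, 122 x 180 mm, is centred under the bar. The lid slides along y; +y closes it. It is stiff (about 8 N of friction) and stays where it is left.
- lid_nose (a point): Middle of the front face of the small block (nose, 24 mm wide, 18 mm high) that projects 15 mm from the lid's closing edge and presses the roller: 105 mm in +y and 21 mm in +x of the grip bar's centre, 65 mm over the worktop. Same axes as lid_grip.
- roller (a point): Axis, at half height (65 mm over the worktop), of the upright white roller (14 mm across, 18 mm high) on the 50 mm steel lever of the switch. The lever swings about an upright pin and yields in +y as the nose pushes it; the nose meets the resting roller when lid_nose is 7 mm short of this point in y.
- switch (a point): Centre of the black switch case on the deck. Force at the roller: the lever's first travel is light (under 1 N); once it meets the hidden plunger the force rises within 2 mm to a peak of about 10 N, then eases by about 6 N over the next 6 mm: the click. The switch is made about 2.5 mm past the peak and in overtravel from about 9 mm past it; stop in the eased part between.
- lid (a joint): Slide of the lid in m: 0 wide open, growing as it closes, end stop at 0.125. The nose meets the resting roller at 0.080. The plunger is met 0.5 to 16 mm later, different on every switch and hidden under its roof, so the click must be felt. Left after the click, the lid's friction holds it there.
- blade (a joint): Snap blade inside the switch, rad: 0 released; above 0.00032 the switch has clicked and is made; above 0.0010 it is overtravelled. The whole motion is far smaller than the measuring noise.
- lemon: Bystander, loose: whole lemon, 78x55x56 mm; origin at the middle of its underside, z up.
- garlic: Bystander, loose: garlic bulb, 60x57x58 mm; origin at the middle of its underside, z up.
- tumbler: Bystander, loose: clear drinking glass, 76 mm across, 86 high; origin at the middle of its underside, z up.
- espresso_cup: Bystander, loose: small cup with a handle, 60x87x50 mm; origin at the middle of its underside, z up.
- mug: Bystander, loose: white mug with dots, 82x114x91 mm with its handle; origin at the middle of its underside, z up.

How it is judged:
By the outcome, as a careful person would: the job done as asked, in the order asked, and still so for the second after the job is handed in, with the robot touching nothing.
It also fails if it takes over 48 s, if anything falls off the work surface, if the arm or the gripper's body presses on something with over 40 N, if the wrist force passes 120 N, or if a joint passes its speed limit or range.

## Robot

A 6-joint arm with a two-finger parallel gripper is mounted at the origin on a cart in front of the work surface, level with it; the furniture and walls round the work are solid. World frame = base frame: x ahead of the robot, y to its left, z up, the work surface at z = 0. Lengths are in m, angles in rad, forces in N, time in s.
With the tool pointing down it reaches from about 0.35 to 0.775 m from the base axis. Payload 5.5 kg.
Tool frame: the origin (TCP) lies midway between the tips of the shut fingers; the grasp point (between the pads) lies env.grasp_offset behind it (env.grasp_offset is the distance from the TCP to the grasp point, in m); z points along the fingers, y is the line along which they close (so a half turn about z gives the same grasp; the last joint's range is limited). The gripper opens to 85 mm and grips with 20 to 120 N. Pads are 22 mm wide; open, the fingers measure 114 mm over their backs; the gripper's body (76 mm by 85 mm) begins 54 mm behind the grasp point. The pads swing forward as they close: fully open they stand 13 mm farther back than shut.
Start: joints at [-1.289, 0.313, 0.046, 1.304, 0, 1.431], TCP at [0.235, -0.525, 0.231] pointing down, gripper open.
Joint ranges: [-2.76, 2.76], [-0.86, 1.69], [-1.03, 1.26], [-2.2, 2.34], [-1.47, 1.5], [-3.14, 3.14]. Speed limits (rad/s): [2.57, 2.57, 3.14, 3.14, 3.14, 3.14].

## Interface

Orientations are given as a unit quaternion [w, x, y, z].
In Python, from workcell import monitor, viewer, order, env gives the robot as it stands.
- The arm moves only by the tool carry_out, never from a script. Its argument "plan" is a list that holds one entry, the list of rows, each a list of 7 numbers: the turn, a rotation vector about the world's x, y, z in rad, then the shift along the world's x, y, z in mm, then the finger opening in mm, from 0 to 85.4. A call has 1 to 20 rows; each row is the pose to reach, as a shift and turn from the pose commanded when the call began; what a row does not reach only later rows make up. A row lasts 1/10 s, in which the tool goes at most 50 mm and 8.59 degrees, less where a joint would pass 70% of its speed; a pose out of reach is approached as far as the arm can. A call with a gripper value outside its range is refused whole. The fingers move at their own pace and stop on an object; "squeeze" is the grip in N (left out, the last holds). Time passes only in rows, so rows that repeat a pose let the fingers close. It gives the time, the measured TCP pose, the force, the opening and the grip force at its end, in the units of the state.
- monitor.get_state(): the state, without advancing time (a new reading comes with each control period).
- viewer.read_camera(name): name is "side" or "top" or "wrist"; returns the picture (384x512x3 uint8, red, green, blue); there is no depth.
- viewer.calibration(name): a dict with "K" (3x3 intrinsics, pixels), "eye" and "rotation" of the camera in the world. Camera axes: x right, y down, z forward; pixel columns grow to the right and rows downward; lengths in m; the calibration is good to about 2 mm. A picture is of the moment at which its call begins: read the wrist's pose just before it. calibration takes no time and is no camera call; for the wrist camera it gives the pose at the moment of the call.
- order.hand_in(): hands the job in; it is judged then, once.
The state is a dict: "clock": time; "joint_pos": joint angles; "qvel": joint speeds; "tau": joint torques, N m; "tcp_pos": TCP position; "orientation": TCP orientation; "wrist_force": force on the tool from outside, world axes, zero at the start; "ft_torque": the same for the moment, N m; "finger_gap": finger opening in m; "grip_force": force on a finger pad.
Only numpy, scipy, OpenCV 4.12 (cv2) and the standard library are available. Lean on these libraries where they do the work, as an engineer would, in place of code of your own. Each camera call takes 0.05 s, during which the arm holds its last target. There are 200 camera calls.

## Working session

There is one attempt and no reset: what is moved stays moved. The work goes in short steps, Python scripts to look and compute and a tool call to move; the robot and the scene stay as the last step left them, time stands still between calls to the robot, and variables do not carry over. Pictures are saved under pics/ and viewed, at most 10 in all, crops included, and the job is handed in when it is done.

Besides the shell and the picture viewer there is one more tool, called after "Emit:" as a command line: name --argument value ..., lists and objects as JSON in quotes. carry_out: Moves the arm, as the interface text tells. Its arguments: {"type":"object","properties":{"plan":{"type":"array","items":{"type":"array","items":{"type":"array","items":{"type":"number"}}}},"squeeze":{"type":"number"}},"required":["plan"]}

```bash
mkdir -p pics; python3 - <<'E'
from workcell import monitor, viewer, order, env
import cv2
s=monitor.get_state(); print(s, env.grasp_offset)
for n in("top","side"):
    c=viewer.calibration(n); print(n,c)
    cv2.imwrite(f"pics/{n}0.png",cv2.resize(viewer.read_camera(n)[:,:,::-1],(800,600),interpolation=cv2.INTER_CUBIC))
E
```

```text
{'clock': 0.0, 'joint_pos': array([-1.28862565e+00,  3.14028487e-01,  4.49703325e-02,  1.30358453e+00,
        4.35186065e-06,  1.43122592e+00]), 'qvel': array([-8.23355613e-05, -3.07187888e-04, -1.07333629e-03, -1.54002972e-03,
        8.65442399e-04, -6.28218894e-05]), 'tau': array([-5.50811801e-04, -4.80625176e+01,  2.98536175e+01,  1.92212075e-02,
       -2.22635149e-04, -6.78161953e-06]), 'tcp_pos': array([ 0.23524101, -0.52412045,  0.23038935]), 'orientation': array([-9.20986986e-04,  9.77848655e-01,  2.09311143e-01, -6.35965288e-05]), 'wrist_force': array([-0.36910792, -0.13023653, -0.36253424]), 'ft_torque': array([-0.01280449,  0.01243241, -0.05070168]), 'grip_force': 0.0, 'finger_gap': 0.085340702916368} 0.0187
top {'K': array([[482.39213296,   0.        , 251.31004681],
       [  0.        , 482.39213296, 193.8033734 ],
       [  0.        ,   0.        ,   1.        ]]), 'eye': array([ 0.41169198, -0.08793766,  1.41415435]), 'rotation': array([-0.03956472,  0.71445637, -0.69810543,  0.02520985])}
side {'K': array([[366.77296786,   0.        , 253.59643146],
       [  0.        , 366.77296786, 193.06922635],
       [  0.        ,   0.        ,   1.        ]]), 'eye': array([0.24001124, 0.74545394, 0.52580216]), 'rotation': array([ 0.0871006 , -0.15419309,  0.83424684, -0.52217831])}
```

View pics/top0.png

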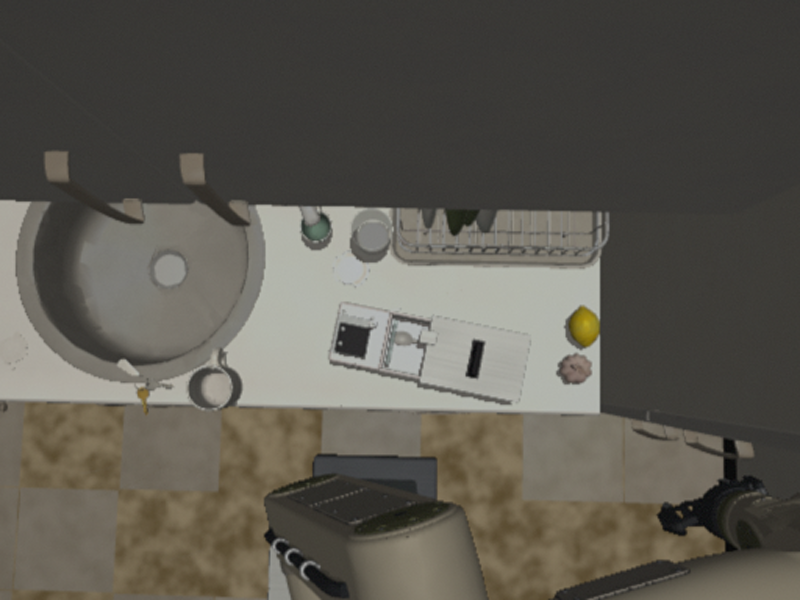

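View pics/side0.png

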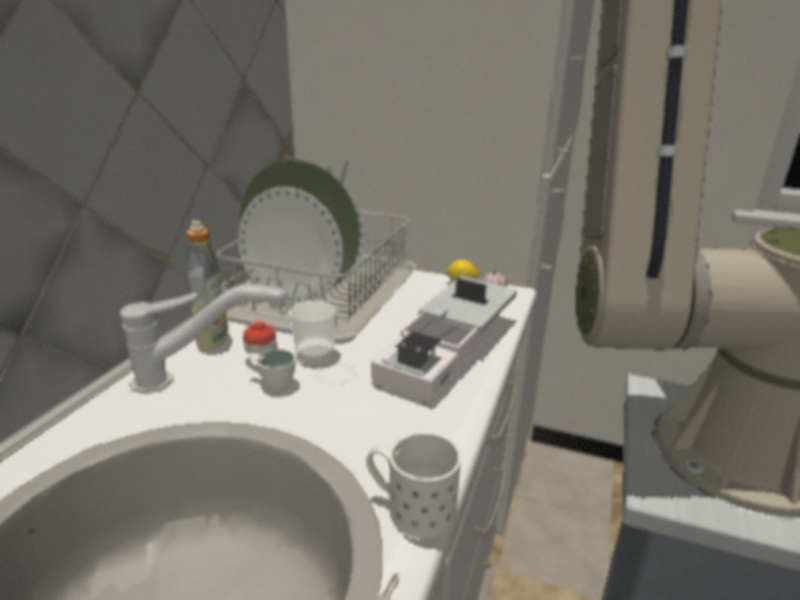

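The top view shows the steriliser running from (335,335) to (525,370), with the black bar at about (475,359), the case at (353,341), and the roller and nose near (428,338). The lemon is at (583,327), the garlic at (575,368), and the mug is far away at (213,385). Next I measure the bar and the slide axis.

```bash
cat > h.py <<'E'
from workcell import monitor, viewer, order, env
import cv2, numpy as np
from scipy.spatial.transform import Rotation as R
def rot(c):
    r=np.array(c["rotation"]); return R.from_quat(r[[1,2,3,0]]).as_matrix() if r.shape==(4,) else r
def back(c,uv,z):
    d=rot(c)@np.linalg.inv(c["K"])@np.array([uv[0],uv[1],1.]); e=c["eye"]; return e+d*(z-e[2])/d[2]
def proj(c,p):
    q=c["K"]@(rot(c).T@(np.asarray(p)-c["eye"])); return q[:2]/q[2]
E
python3 - <<'E'
from h import *
im=viewer.read_camera("top"); c=viewer.calibration("top")
g=im.max(2)
def blob(x0,x1,y0,y1,th):
    m=(g[y0:y1,x0:x1]<th).astype(np.uint8); n,l,st,ce=cv2.connectedComponentsWithStats(m)
    k=1+st[1:,4].argmax(); ys,xs=np.nonzero(l==k)
    return st[k], cv2.minAreaRect(np.c_[xs+x0,ys+y0].astype(np.float32))
for nm,b,z in(("bar",(292,317,210,250),.1005),("case",(212,240,205,235),.08)):
    st,r=blob(*b,70); print(nm,st,r,back(c,r[0],z)); 
    print(np.array([back(c,p,z) for p in cv2.boxPoints(r)]).round(4).tolist())
cr=im[185:265,205:345]; cv2.imwrite("pics/crop1.png",cv2.resize(cr[:,:,::-1],None,fx=5.7,fy=5.7,interpolation=cv2.INTER_CUBIC))
E
```

```text
bar [  7   8  11  24 160] ((303.54718017578125, 229.41510009765625), (6.880105018615723, 23.34321403503418), 10.619654655456543) [ 0.43833441 -0.20372872  0.1005    ]
[[0.4087, -0.1892, 0.1005], [0.4711, -0.1999, 0.1005], [0.468, -0.2183, 0.1005], [0.4058, -0.2075, 0.1005]]
case [  3   2  22  22 335] ((224.86038208007812, 217.4113006591797), (19.16600799560547, 18.674571990966797), 10.619654655456543) [0.46674585 0.01229507 0.08      ]
[[0.4455, 0.0425, 0.08], [0.4966, 0.0346, 0.08], [0.488, -0.018, 0.08], [0.437, -0.0099, 0.08]]
```

View pics/crop1.png

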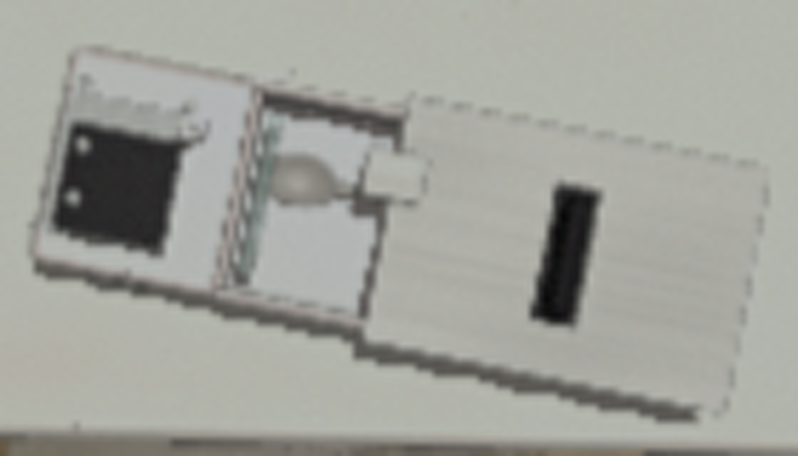

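The crop shows the plate corners at about (408,97), (768,165), (725,412) and (362,345), the bar from (575,187) to (555,323), the nose front at x≈362, and the roller at about (195,128). I fit the lid pose from these.

```bash
python3 - <<'E'
from h import *
from scipy.optimize import least_squares
c=viewer.calibration("top")
f=lambda p:(np.array(p)/5.7+[205,185]-0.4)
# lid coords rel. bar centre (x,y), z
pts=[(61,90,66),(61,-90,66),(-61,-90,66),(-61,90,66),(30,-6,100.5),(-30,-6,100.5)]
px=[(408,97),(768,165),(725,412),(362,345),(602,190),(574,325)]
def w(q,p):
    x,y,a=q; ca,sa=np.cos(a),np.sin(a); return np.array([x+(ca*p[0]-sa*p[1])/1e3,y+(sa*p[0]+ca*p[1])/1e3,p[2]/1e3])
res=lambda q:np.ravel([proj(c,w(q,p))-f(u) for p,u in zip(pts,px)])
s=least_squares(res,[.438,-.204,-.17]); print(s.x,np.degrees(s.x[2]),res(s.x).round(1))
r=back(c,f((195,128)),.074); print("roller",r,"nose",w(s.x,(21,105,65)))
d=r-w(s.x,(21,105,74)); a=s.x[2]; print("gap lid x,y",d[0]*np.cos(a)+d[1]*np.sin(a),-d[0]*np.sin(a)+d[1]*np.cos(a)-.007)
for n,p in(("lemon",(583,327)),("garlic",(575,368))): print(n,back(c,np.array(p)/1.5625,.03))
t=monitor.get_state(); ang=R.from_quat(t["orientation"][[1,2,3,0]]).as_matrix()[:,0]; y=np.arctan2(ang[1],ang[0]); print("turn",a+np.pi-y, "shift mm",(s.x[:2]-t["tcp_pos"][:2])*1e3)
E
```

```text
[ 0.43931665 -0.20805471 -0.163147  ] -9.347634698083874 [-0.   0.3  0.4  0.2  0.4  0.2  0.1 -0.2 -0.9  0.7  0.1 -1.2]
roller [ 0.4967132  -0.02530184  0.074     ] nose [ 0.47709233 -0.10785992  0.065     ]
gap lid x,y 0.00595089874194789 0.07764869178159042
lemon [ 0.50189633 -0.40765477  0.03      ]
garlic [ 0.42677033 -0.3932275   0.03      ]
turn 2.556672582448104 shift mm [204.03027032 316.18651238]
```

Emit:
carry_out --plan '[[[0, 0, 0.14, 10, 40, 0, 85], [0, 0, 0.28, 25, 80, 0, 85], [0, 0, 0.42, 45, 120, 0, 85], [0, 0, 0.56, 70, 150, 0, 85], [0, 0, 0.7, 90, 180, 0, 85], [0, 0, 0.84, 115, 210, 0, 85], [0, 0, 0.98, 140, 240, 0, 85], [0, 0, 1.12, 160, 265, 0, 85], [0, 0, 1.26, 180, 290, 0, 85], [0, 0, 1.4, 195, 305, 0, 85], [0, 0, 1.54, 204, 317, -10, 85], [0, 0, 1.68, 204, 317, -20, 85], [0, 0, 1.82, 204, 317, -30, 85], [0, 0, 1.96, 204, 317, -40, 85], [0, 0, 2.1, 204, 317, -50, 85], [0, 0, 2.24, 204, 317, -60, 85], [0, 0, 2.38, 204, 317, -60, 85], [0, 0, 2.52, 204, 317, -60, 85], [0, 0, 2.557, 204, 317, -60, 85], [0, 0, 2.557, 204, 317, -60, 85]]]'

```text
clock: 2.15
tcp_pos: [0.4392, -0.2075, 0.171]
orientation: [-0.0, 0.081, 0.997, 0.0]
wrist_force: [1.2, -0.2, -0.1]
finger_gap: 0.0854
grip_force: 0.0
```

```bash
python3 - <<'E'
from h import *
s=monitor.get_state(); c=viewer.calibration("wrist"); im=viewer.read_camera("wrist")
print(s["clock"],s["joint_pos"].round(3),s["tcp_pos"],s["wrist_force"].round(2)); X=R.from_quat(s["orientation"][[1,2,3,0]]).as_matrix(); print(X.round(4), c["eye"])
for p in((.4393,-.2065,.1005),): print(proj(c,p))
cv2.imwrite("pics/w1.png",cv2.resize(im[:,:,::-1],(800,600)))
E
```

```text
2.15 [-0.607  0.17  -0.291  1.11   0.    -0.444] [ 0.43920301 -0.20748851  0.17104259] [ 1.23 -0.17 -0.1 ]
[[-9.868e-01  1.621e-01 -5.000e-04]
 [ 1.621e-01  9.868e-01  5.000e-04]
 [ 6.000e-04  4.000e-04 -1.000e+00]] [ 0.36574555 -0.19494673  0.31362945]
[246.4783956  206.06901281]
```

View pics/w1.png

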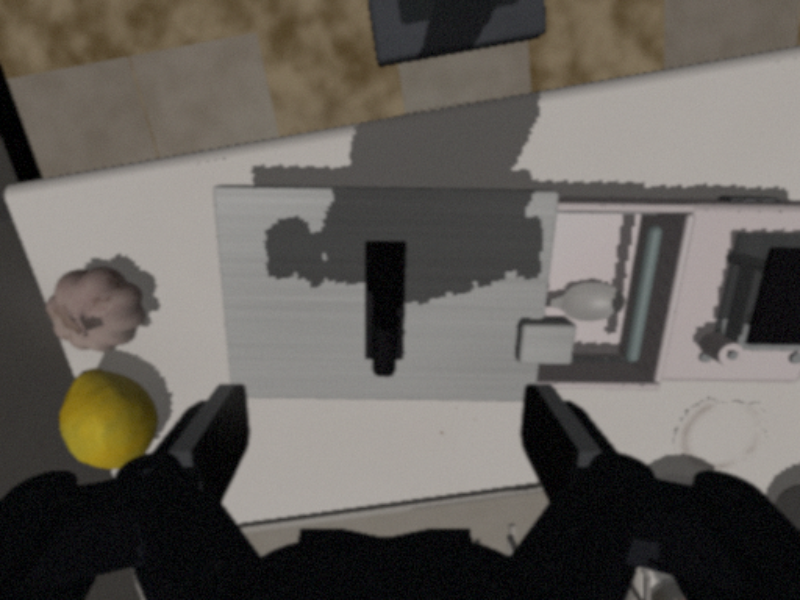

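The wrist view shows the bar at column 385, midway between the fingers (245 and 525), with the plate edges level, so yaw is good. I descend and close.

Emit:
carry_out --plan '[[[0, 0, 0, 0, 0, -30, 85], [0, 0, 0, 0, 0, -60, 85], [0, 0, 0, 0, 0, -85, 85], [0, 0, 0, 0, 0, -96, 85], [0, 0, 0, 0, 0, -96, 85], [0, 0, 0, 0, 0, -96, 40], [0, 0, 0, 0, 0, -96, 30], [0, 0, 0, 0, 0, -96, 20], [0, 0, 0, 0, 0, -96, 15], [0, 0, 0, 0, 0, -96, 8], [0, 0, 0, 0, 0, -96, 5], [0, 0, 0, 0, 0, -96, 5], [0, 0, 0, 0, 0, -96, 5], [0, 0, 0, 0, 0, -96, 5]]]' --squeeze 50

```text
clock: 3.6
tcp_pos: [0.4397, -0.2078, 0.076]
orientation: [0.0, 0.082, 0.997, -0.0]
wrist_force: [-0.1, 1.3, 5.2]
finger_gap: 0.0109
grip_force: 49.3
```

Emit:
carry_out --plan '[[[0, 0, 0, 0.3, 2, 1, 5], [0, 0, 0, 1, 6, 1, 5], [0, 0, 0, 1.6, 10, 1, 5], [0, 0, 0, 2.3, 14, 1, 5], [0, 0, 0, 3, 18, 1, 5], [0, 0, 0, 3.6, 22, 1, 5], [0, 0, 0, 4.3, 26, 1, 5], [0, 0, 0, 4.9, 30, 1, 5], [0, 0, 0, 5.6, 34, 1, 5], [0, 0, 0, 6.3, 38, 1, 5], [0, 0, 0, 6.9, 42, 1, 5], [0, 0, 0, 7.6, 46, 1, 5], [0, 0, 0, 8.2, 50, 1, 5], [0, 0, 0, 8.9, 54, 1, 5], [0, 0, 0, 9.5, 58, 1, 5], [0, 0, 0, 10.2, 62, 1, 5], [0, 0, 0, 10.7, 65, 1, 5], [0, 0, 0, 11, 67, 1, 5], [0, 0, 0, 11, 67, 1, 5], [0, 0, 0, 11, 67, 1, 5]]]'

```text
clock: 5.6
tcp_pos: [0.4514, -0.1425, 0.076]
orientation: [0.001, 0.082, 0.997, -0.002]
wrist_force: [2.4, -6.4, -6.9]
finger_gap: 0.0111
grip_force: 49.5
```

```bash
python3 - <<'E'
from h import *
s=monitor.get_state(); print(s["clock"],s["tcp_pos"],s["wrist_force"].round(2))
im=viewer.read_camera("wrist"); cv2.imwrite("pics/w2.png",cv2.resize(im[:,:,::-1],(800,600)))
print(monitor.get_state()["wrist_force"])
E
```

```text
5.6 [ 0.45136808 -0.14253072  0.07602685] [ 2.36 -6.38 -6.95]
[ 3.22371641 -6.73777478 -6.58940561]
```

View pics/w2.png

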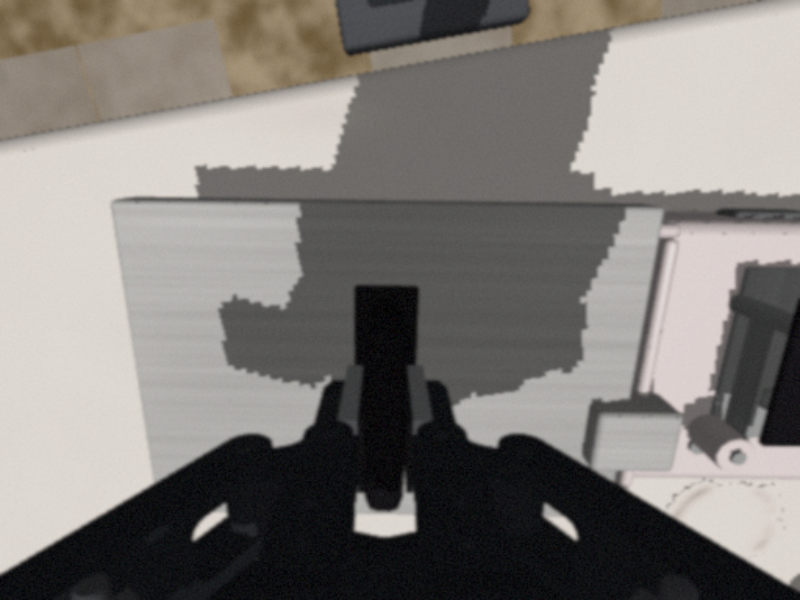

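The nose front (680,440) is now just short of the roller (735,455). Measured travel puts the slide axis about 10.2° off world y, and the z preload can be relaxed. I advance in small steps from here.

Emit:
carry_out --plan '[[[0, 0, 0, 0.6, 1.5, -0.5, 5], [0, 0, 0, 0.9, 3, -0.5, 5], [0, 0, 0, 1.2, 4.5, -0.5, 5], [0, 0, 0, 1.4, 6, -0.5, 5], [0, 0, 0, 1.7, 7.5, -0.5, 5], [0, 0, 0, 1.9, 8.5, -0.5, 5], [0, 0, 0, 2, 9, -0.5, 5], [0, 0, 0, 2, 9, -0.5, 5]]]'

```text
clock: 6.45
tcp_pos: [0.453, -0.1339, 0.076]
orientation: [0.0, 0.082, 0.997, -0.002]
wrist_force: [1.0, -7.6, -1.3]
finger_gap: 0.0111
grip_force: 50.2
```

Emit:
carry_out --plan '[[[0, 0, 0, 0.1, 0.5, 0, 5], [0, 0, 0, 0.2, 1, 0, 5], [0, 0, 0, 0.3, 1.5, 0, 5], [0, 0, 0, 0.3, 1.5, 0, 5]]]'

```text
clock: 6.85
tcp_pos: [0.4532, -0.1324, 0.076]
orientation: [0.0, 0.082, 0.997, -0.002]
wrist_force: [0.4, -7.0, -2.0]
finger_gap: 0.0113
grip_force: 50.2
```

Emit:
carry_out --plan '[[[0, 0, 0, 0.1, 0.5, 0, 5], [0, 0, 0, 0.2, 1, 0, 5], [0, 0, 0, 0.3, 1.5, 0, 5], [0, 0, 0, 0.3, 1.5, 0, 5]]]'

```text
clock: 7.25
tcp_pos: [0.4535, -0.1309, 0.076]
orientation: [0.0, 0.082, 0.997, -0.002]
wrist_force: [-0.8, -8.2, -1.1]
finger_gap: 0.0114
grip_force: 50.2
```

Emit:
carry_out --plan '[[[0, 0, 0, 0.1, 0.5, 0, 5], [0, 0, 0, 0.2, 1, 0, 5], [0, 0, 0, 0.3, 1.5, 0, 5], [0, 0, 0, 0.3, 1.5, 0, 5]]]'

```text
clock: 7.65
tcp_pos: [0.4538, -0.1294, 0.076]
orientation: [0.0, 0.082, 0.997, -0.002]
wrist_force: [-0.8, -7.5, -0.2]
finger_gap: 0.0108
grip_force: 50.2
```

Emit:
carry_out --plan '[[[0, 0, 0, 0.1, 0.5, 0, 5], [0, 0, 0, 0.2, 1, 0, 5], [0, 0, 0, 0.3, 1.5, 0, 5], [0, 0, 0, 0.3, 1.5, 0, 5]]]'

```text
clock: 8.05
tcp_pos: [0.454, -0.128, 0.076]
orientation: [0.0, 0.082, 0.997, -0.002]
wrist_force: [-1.5, -8.3, -1.8]
finger_gap: 0.0115
grip_force: 50.2
```

Emit:
carry_out --plan '[[[0, 0, 0, 0.1, 0.5, 0, 5], [0, 0, 0, 0.2, 1, 0, 5], [0, 0, 0, 0.3, 1.5, 0, 5], [0, 0, 0, 0.3, 1.5, 0, 5]]]'

```text
clock: 8.45
tcp_pos: [0.4543, -0.1265, 0.076]
orientation: [0.0, 0.082, 0.997, -0.002]
wrist_force: [-0.6, -8.5, -1.2]
finger_gap: 0.0114
grip_force: 50.2
```

Emit:
carry_out --plan '[[[0, 0, 0, 0.1, 0.5, 0, 5], [0, 0, 0, 0.2, 1, 0, 5], [0, 0, 0, 0.3, 1.5, 0, 5], [0, 0, 0, 0.3, 1.5, 0, 5]]]'

```text
clock: 8.85
tcp_pos: [0.4545, -0.1253, 0.076]
orientation: [0.0, 0.082, 0.997, -0.003]
wrist_force: [-1.5, -9.4, 0.1]
finger_gap: 0.0109
grip_force: 50.2
```

Emit:
carry_out --plan '[[[0, 0, 0, 0.1, 0.5, 0, 5], [0, 0, 0, 0.2, 1, 0, 5], [0, 0, 0, 0.2, 1, 0, 5], [0, 0, 0, 0.2, 1, 0, 5]]]'

```text
clock: 9.25
tcp_pos: [0.4546, -0.1248, 0.076]
orientation: [0.0, 0.083, 0.997, -0.003]
wrist_force: [-2.0, -11.6, -0.8]
finger_gap: 0.0109
grip_force: 50.2
```

Emit:
carry_out --plan '[[[0, 0, 0, 0.1, 0.5, 0, 5], [0, 0, 0, 0.2, 1, 0, 5], [0, 0, 0, 0.2, 1, 0, 5], [0, 0, 0, 0.2, 1, 0, 5]]]'

```text
clock: 9.65
tcp_pos: [0.4546, -0.1245, 0.076]
orientation: [-0.0, 0.083, 0.997, -0.004]
wrist_force: [-2.7, -14.4, -1.0]
finger_gap: 0.011
grip_force: 50.2
```

Emit:
carry_out --plan '[[[0, 0, 0, 0.1, 0.5, 0, 5], [0, 0, 0, 0.2, 1, 0, 5], [0, 0, 0, 0.2, 1, 0, 5], [0, 0, 0, 0.2, 1, 0, 5]]]'

```text
clock: 10.05
tcp_pos: [0.4547, -0.1241, 0.076]
orientation: [-0.0, 0.083, 0.997, -0.005]
wrist_force: [-4.0, -15.8, -2.2]
finger_gap: 0.0109
grip_force: 50.2
```

Emit:
carry_out --plan '[[[0, 0, 0, 0.1, 0.5, 0, 5], [0, 0, 0, 0.2, 1, 0, 5], [0, 0, 0, 0.2, 1, 0, 5], [0, 0, 0, 0.2, 1, 0, 5]]]'

```text
clock: 10.45
tcp_pos: [0.4548, -0.1236, 0.076]
orientation: [-0.0, 0.083, 0.997, -0.005]
wrist_force: [-4.0, -18.3, -1.5]
finger_gap: 0.0114
grip_force: 50.3
```

Emit:
carry_out --plan '[[[0, 0, 0, 0.1, 0.5, 0, 5], [0, 0, 0, 0.2, 1, 0, 5], [0, 0, 0, 0.2, 1, 0, 5], [0, 0, 0, 0.2, 1, 0, 5]]]'

```text
clock: 10.85
tcp_pos: [0.4551, -0.1221, 0.076]
orientation: [-0.0, 0.083, 0.997, -0.005]
wrist_force: [-2.6, -16.4, -1.4]
finger_gap: 0.0109
grip_force: 50.2
```

Emit:
carry_out --plan '[[[0, 0, 0, 0.1, 0.5, 0, 5], [0, 0, 0, 0.2, 1, 0, 5], [0, 0, 0, 0.2, 1, 0, 5], [0, 0, 0, 0.2, 1, 0, 5]]]'

```text
clock: 11.25
tcp_pos: [0.4553, -0.1207, 0.076]
orientation: [-0.0, 0.083, 0.997, -0.004]
wrist_force: [-3.3, -14.5, -0.1]
finger_gap: 0.0109
grip_force: 50.2
```

Emit:
carry_out --plan '[[[0, 0, 0, 0.1, 0.5, 0, 5], [0, 0, 0, 0.2, 1, 0, 5], [0, 0, 0, 0.2, 1, 0, 5], [0, 0, 0, 0.2, 1, 0, 5]]]'

```text
clock: 11.65
tcp_pos: [0.4556, -0.1194, 0.076]
orientation: [-0.0, 0.083, 0.997, -0.004]
wrist_force: [-2.7, -13.3, -0.7]
finger_gap: 0.0111
grip_force: 50.3
```

Emit:
carry_out --plan '[[[0, 0, 0, 0.1, 0.4, 0, 5], [0, 0, 0, 0.15, 0.8, 0, 5], [0, 0, 0, 0.15, 0.8, 0, 5], [0, 0, 0, 0.15, 0.8, 0, 5]]]'

```text
clock: 12.05
tcp_pos: [0.4558, -0.1184, 0.076]
orientation: [-0.0, 0.083, 0.997, -0.004]
wrist_force: [-2.9, -13.0, -1.6]
finger_gap: 0.0109
grip_force: 50.3
```

Now about 5.2 mm past the peak and eased. I unload the arm before letting go.

Emit:
carry_out --plan '[[[0, 0, 0, -0.2, -0.8, 0, 5], [0, 0, 0, -0.4, -1.6, 0, 5], [0, 0, 0, -0.5, -2.4, 0, 5], [0, 0, 0, -0.5, -2.4, 0, 5], [0, 0, 0, -0.5, -2.4, 0, 5]]]'

```text
clock: 12.55
tcp_pos: [0.4557, -0.1184, 0.076]
orientation: [0.0, 0.082, 0.997, -0.001]
wrist_force: [0.5, -6.2, -0.4]
finger_gap: 0.0109
grip_force: 50.5
```

Emit:
carry_out --plan '[[[0, 0, 0, 0, -0.7, 0, 5], [0, 0, 0, 0, -1.4, 0, 5], [0, 0, 0, 0, -1.4, 0, 5], [0, 0, 0, 0, -1.4, 0, 5]]]'

```text
clock: 12.95
tcp_pos: [0.4557, -0.1184, 0.076]
orientation: [0.0, 0.081, 0.997, 0.0]
wrist_force: [2.5, -0.9, 0.7]
finger_gap: 0.011
grip_force: 50.8
```

Emit:
carry_out --plan '[[[0, 0, 0, 0, 0, 0, 14], [0, 0, 0, 0, 0, 0, 20], [0, 0, 0, 0, 0, 0, 30], [0, 0, 0, 0, 0, 0, 40], [0, 0, 0, 0, 0, 0, 40], [0, 0, 0, 0, 0, 0, 40], [0, 0, 0, 0, 0, 0, 40], [0, 0, 0, 0, 0, 10, 40], [0, 0, 0, 0, 0, 25, 40], [0, 0, 0, 0, 0, 50, 40], [0, 0, 0, 0, 0, 80, 40], [0, 0, 0, 0, 0, 100, 40], [0, 0, 0, 0, 0, 100, 40], [0, 0, 0, 0, 0, 100, 40]]]'

```text
clock: 14.35
tcp_pos: [0.4556, -0.1188, 0.1764]
orientation: [0.001, 0.081, 0.997, -0.0]
wrist_force: [0.3, 0.7, -0.5]
finger_gap: 0.0399
grip_force: 0.0
```

```bash
python3 - <<'E'
from h import *
s=monitor.get_state(); c=viewer.calibration("wrist"); im=viewer.read_camera("wrist")
print(s["clock"],s["tcp_pos"],s["wrist_force"].round(2))
cv2.imwrite("pics/w3.png",cv2.resize(im[:,:,::-1],(800,600)))
E
```

```text
14.35 [ 0.45556831 -0.11878131  0.17643874] [ 0.26  0.71 -0.46]
```

View pics/w3.png

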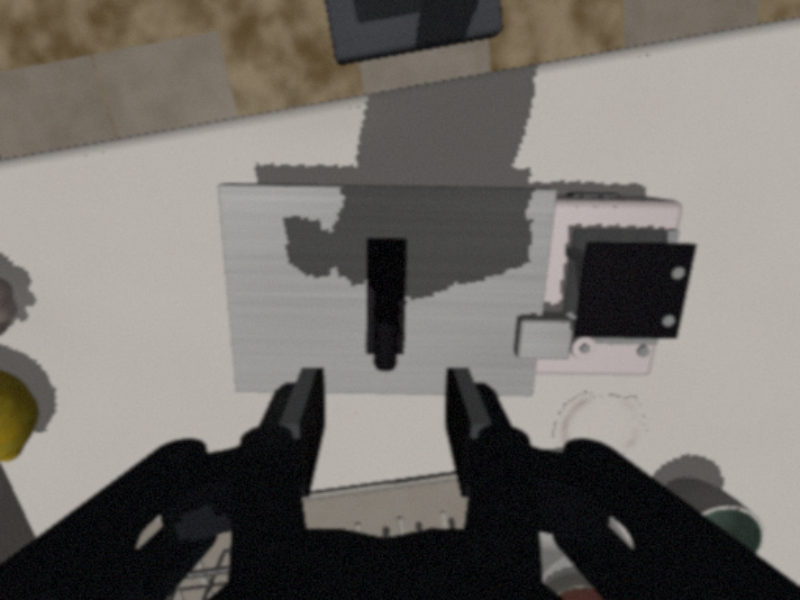

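The gripper is clear, the bar is still at column 386 midway between the fingers, so the lid has not moved. The nose (570,340) is in contact with the roller (583,347).

```bash
python3 -c "
from workcell import order; print(order.hand_in())"
```

```text
the job is handed in; nothing more can be done
None
```

I slid the lid shut until the switch clicked: the push peaked at about 18 N, then eased to about 13 N. I stopped about 5 mm past the peak, inside the made range, then let go and backed clear without touching the bystanders; the job is handed in, no verdict came back.

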